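# Vent the paint pressure pot and open its unmarked-thread cap

### The job

Before the small paint pressure pot on the game table is opened it has to be vented: press the yellow-padded relief pedal right down to its stop, keep it down for about a second, and let it spring back up. Then unlock the pot's quarter-turn cap by its red grip bar - nothing shows whether it loosens clockwise or anticlockwise, so feel for it both ways: one way it stops almost at once, the other way it turns about a sixth of a turn to a stop and can then be pulled straight up. Finish while still holding the cap in the gripper, still and upright, lifted well clear over the open pot, and leave the bottle, the mug and the model cottage where they are.

Things in the scene. Friction and masses are not known exactly. Their poses are not given: they have to be found in the camera images.
- rig: bolted-down plywood board 140 x 330 x 12 mm; along its own y: round aluminium pot (axis y = -100 mm, 92 mm across, neck 84 mm across), grey valve block 72 x 72 mm (y = +5 mm, top 125 mm above the table, gauge on its +x face), pedal (y = +50 to +156 mm). Origin on the table, x in the middle of the board, z up. Position and yaw vary.
- pot_mouth (a point): centre of the pot's open mouth, on the pot axis at the height of the neck's rim (130 mm above the table), on which the cap's flange rests
- relief_pedal (a joint): pedal angle, rad: 0 = up, level; 0.35 = down at its stop. Hinge along the rig's x axis at rig y = +50 mm, 56 mm above the table; the free end points to rig +y. A spring returns it: about 2 N at the pad starts it, about 6 N takes it to the stop, where the pad is about 29 mm lower.
- pedal_pad (a point): centre of the top face of the pedal's yellow pad (56 x 44 mm), 82 mm from the hinge, about 64 mm above the table when the pedal is up. Moves and tilts with the pedal.
- cap_grip (a point): centre of the red grip bar on top of the cap; x axis along the bar, z up. Bar 50 mm long, 16 mm thick, 36 mm high, on a dark round flange 72 mm across, 8 mm thick, whose underside is 26 mm below this point. Seated, this point is 156 mm above the table and the bar lies within a few degrees of the rig's x axis.
- paint_bottle: bystander: loose paint bottle, 36 mm across, 85 mm tall, green cap; origin at the centre of its base
- mug: bystander: loose white mug, 72 mm across, 85 mm tall; origin at the centre of its base
- cottage: bystander: loose model cottage, 85 x 65 mm, about 80 mm tall; origin at the centre of its base
- cap_lugs (a point): bottom centre of the cap, 58 mm below the grip's centre: under the flange a plug, stem and cross bar with two lugs (40 mm tip to tip) lock in the neck. One way (varies, not visible) the cap stops within 5 degrees or so; the other way it turns about 63 degrees to a stop and lifts straight out. Elsewhere it lifts only 3 mm and is held. Cap loose, 0.1 to 0.25 kg.
Not all that is in view belongs to the job. What is meant by the part that bears cap_grip is not blue, green or purple, and is the smaller of those in its own colour.

How it is judged:
On the way, in this order (a step that is already met when the one before it is completed fails the run):
1. the relief pedal is pressed down to its stop and kept there (value of joint relief_pedal above 0.31 rad), for 0.5 s.
2. the pedal has sprung back up, with the cap still on the pot (value of joint relief_pedal below 0.06 rad and z of cap_grip in the frame of pot_mouth below 0.045 m), for 0.1 s.
3. the cap is off, its lugs above the rim (z of cap_grip in the frame of pot_mouth above 0.062 m), for 0.1 s.
At the end, for the whole second after the job is handed in: The gripper holds the cap: grip centre 68 mm or more above the pot's rim (lugs 10 mm clear), within 80 mm of the pot axis from above, tilted under 0.3 rad, slower than 20 mm/s, not touching the rig; pedal back up (under 0.06 rad) (z of cap_grip in the frame of pot_mouth above 0.068 m and horizontal distance between cap_grip and pot_mouth below 0.08 m and angle between cap_grip's own z axis and vertical below 0.3 rad and contact force between the fingers and cap above 1 N and value of joint relief_pedal below 0.06 rad and contact force between cap and rig below 0.2 N and linear speed of cap below 0.02 m/s); the arm keeps its last pose, push and grip.
It fails at once if the bottle, the mug or the cottage is shifted more than 25 mm (distance of any of paint_bottle, mug, cottage from where it was at the start of the episode above 0.025 m).
It also fails if it takes over 64 s, if anything falls off the work surface, if the arm or the gripper's body presses on something with over 40 N, if the wrist force passes 120 N, or if a joint passes its speed limit or range.

### The arm

A 6-joint arm with a two-finger parallel gripper is mounted at the origin on the work surface. World frame = base frame: x ahead of the robot, y to its left, z up, the work surface at z = 0. Lengths are in m, angles in rad, forces in N, time in s.
With the tool pointing down it reaches from about 0.35 to 0.975 m from the base axis. Payload 4.9 kg.
Tool frame: the origin (TCP) lies midway between the tips of the shut fingers; the grasp point (between the pads) lies 19 mm behind it; y points along the fingers, z is the direction in which the jaws open and shut, and the axes are right-handed (so a half turn about y gives the same grasp; the last joint's range is limited). The gripper opens to 85 mm and grips with 20 to 120 N. Pads are 22 mm wide; open, the fingers measure 114 mm over their backs; the gripper's body (76 mm by 85 mm) begins 54 mm behind the grasp point. The pads swing forward as they close: fully open they stand 13 mm farther back than shut.
Start: joints at [1.068, 0.053, 1.613, -0, 1.476, -0.119], TCP at [0.234, 0.58, 0.231] pointing down, gripper open.
Joint ranges: [-3.01, 3.01], [-1.01, 2.22], [0.06, 2.58], [-1.02, 4.17], [0.09, 2.62], [-3.14, 3.14]. Speed limits (rad/s): [2.57, 2.57, 3.14, 3.14, 3.14, 3.14].

### API

Orientations are given as a unit quaternion [w, x, y, z].
In Python, from plant import * gives the robot as it stands.
- The arm moves only by the shell command python3 -m crank 'ROWS'. ROWS is JSON, a list that holds one entry, the list of rows, each a list of 5 numbers: the gripper command: -1 is shut, 1 is fully open, values between are in proportion, then the shift along the tool's x, y, z in cm, then the turn about the tool's y in degrees. In form: [[[jaw, dx, dy, dz, twist], ...]]. A call has 1 to 8 rows; each row shifts and turns the commanded pose from where the row before left it, along the tool's axes as they then stand; what a row does not reach is not made up. A row lasts 1/8 s, in which the tool goes at most 62.5 mm and 10.7 degrees, less where a joint would pass 70% of its speed; a pose out of reach is approached as far as the arm can. A call with a gripper value outside its range is refused whole. The fingers move at their own pace and stop on an object; the grip force is fixed at half the most. Time passes only in rows, so rows that do not move let the fingers close. It gives the time, the measured TCP pose, the force and the opening at its end, in the units of the state.
- state(): the state, without advancing time (a new reading comes with each control period).
- grab_frame(name): name is "scene" or "top" or "wrist"; returns a dict with "frame" (400x640x3 uint8, red, green, blue), "fx", "fy", "cx", "cy" (pixels), "pose" (4x4, takes a point from camera to world coordinates). Camera axes: x right, y up, looking along -z (the intrinsics and any distortion apply to the point x, -y, -z); pixel columns grow to the right and rows downward; lengths in m; the calibration is good to about 2 mm. A picture is of the moment at which its call begins. There is no depth.
- job_done(): hands the job in, once; it reports no verdict.
The state is a dict: "time": time; "joint_pos": joint angles; "joint_vel": joint speeds; "joint_efforts": joint torques, N m; "tool_pos": TCP position; "tool_rot": TCP orientation; "contact_force": force on the tool from outside, world axes, zero at the start; "ft_torque": the same for the moment, N m; "gripper_width": opening from 0.0 (shut) to 1.0 (fully open).
Only numpy, scipy, OpenCV 4.12 (cv2) and the standard library are available. Lean on these libraries where they do the work, as an engineer would, in place of code of your own. Each camera call takes 0.05 s, during which the arm holds its last target.

## Working session

There is one attempt and no reset: what is moved stays moved. The work goes in short steps, Python scripts to look and compute and a shell command to move; the robot and the scene stay as the last step left them, time stands still between calls to the robot, and variables do not carry over. Pictures are saved under pics/ and viewed, and the job is handed in when it is done.

```bash
ls; mkdir -p pics
python3 - <<'E'
from plant import *
import cv2,pickle
s=state();print(s)
for n in("scene","top","wrist"):
    f=grab_frame(n);pickle.dump(f,open(f"pics/{n}0.pkl","wb"));cv2.imwrite(f"pics/{n}0.png",f["frame"][:,:,::-1])
    print(n,{k:f[k] for k in f if k!="frame"})
E
```

```text
pics
{'time': 0.0, 'joint_pos': array([ 1.06798301e+00,  5.33873332e-02,  1.61429614e+00,  1.16878166e-05,
        1.47601745e+00, -1.19015767e-01]), 'joint_vel': array([-0.00162498, -0.00050607, -0.00082258, -0.00036271, -0.00029146,
        0.00239595]), 'joint_efforts': array([-9.18812248e-05, -3.93663812e+01, -3.70175922e+01, -1.09520799e-04,
        6.87463616e-03, -3.19847445e-06]), 'tool_pos': array([0.23372838, 0.57897375, 0.23004286]), 'tool_rot': array([-0.69341818,  0.69483496, -0.13509391,  0.13463   ]), 'contact_force': array([-0.21242707,  1.03518856, -0.69433081]), 'ft_torque': array([-0.03399815,  0.05337189, -0.02880855]), 'gripper_width': 0.9962117035758102}
scene {'fx': 450.1528701882537, 'fy': 450.1528701882537, 'cx': 316.16667703452623, 'cy': 200.94118955579185, 'pose': array([[ 0.81920911, -0.44058027,  0.36713138,  0.89995114],
       [ 0.57349295,  0.63102296, -0.52241349, -0.55633328],
       [-0.00150325,  0.63851315,  0.76960945,  0.88439927],
       [ 0.        ,  0.        ,  0.        ,  1.        ]])}
top {'fx': 440.55548979334895, 'fy': 440.55548979334895, 'cx': 315.2278436063453, 'cy': 199.9602651951845, 'pose': array([[-0.00774689,  0.99308013, -0.11718291,  0.44611062],
       [-0.99996112, -0.0071998 ,  0.00509123, -0.03378964],
       [ 0.0042123 ,  0.11721779,  0.9930973 ,  1.02048025],
       [ 0.        ,  0.        ,  0.        ,  1.        ]])}
wrist {'fx': 333.03775217627987, 'fy': 333.03775217627987, 'cx': 321.7159632683128, 'cy': 202.26867265370848, 'pose': array([[ 0.3747717 , -0.88067529, -0.2897537 ,  0.15881662],
       [ 0.92711573,  0.35545467,  0.11877881,  0.60956613],
       [-0.00161126, -0.31315015,  0.94970226,  0.37331916],
       [ 0.        ,  0.        ,  0.        ,  1.        ]])}
```

View pics/scene0.png

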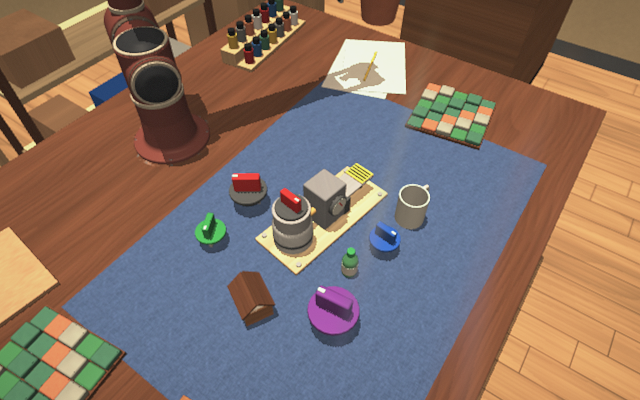

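View pics/top0.png

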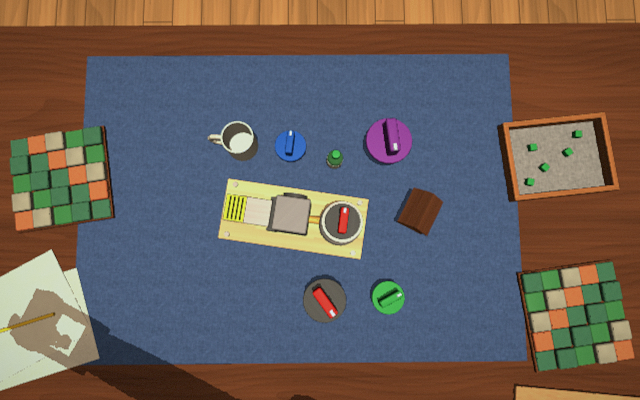

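View pics/wrist0.png

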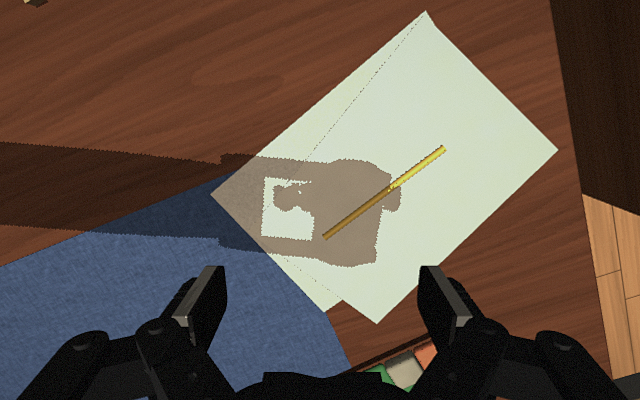

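The top view shows the board with corners near (228,178), (369,200), (360,259) and (219,238). The yellow pad is at (234,208) and the pot cap's red bar at (343,220). The red bar at (326,301) belongs to a loose, larger decoy. Next I'll measure these.

```bash
cat > h.py <<'E'
import numpy as np, cv2, pickle
def ray(f,u,v):
    P=f["pose"];d=np.array([(u-f["cx"])/f["fx"],-(v-f["cy"])/f["fy"],-1.]);return P[:3,3],P[:3,:3]@d
def onz(f,u,v,z):
    o,d=ray(f,u,v);return o+d*(z-o[2])/d[2]
def tri(f1,p1,f2,p2):
    A=[];b=[]
    M=np.zeros((3,3));c=np.zeros(3)
    for f,p in((f1,p1),(f2,p2)):
        o,d=ray(f,*p);d=d/np.linalg.norm(d);Q=np.eye(3)-np.outer(d,d);M+=Q;c+=Q@o
    return np.linalg.solve(M,c)
def blobs(f,lo,hi,mn=30):
    h=cv2.cvtColor(f["frame"],cv2.COLOR_RGB2HSV);m=cv2.inRange(h,np.array(lo),np.array(hi))
    if lo[0]==0: m|=cv2.inRange(h,np.array([172,lo[1],lo[2]]),np.array([180,hi[1],hi[2]]))
    cs,_=cv2.findContours(m,cv2.RETR_EXTERNAL,cv2.CHAIN_APPROX_NONE)
    return [c for c in cs if cv2.contourArea(c)>mn]
E
python3 - <<'E'
from h import *
T=pickle.load(open("pics/top0.pkl","rb"));S=pickle.load(open("pics/scene0.pkl","rb"))
for n,f in(("T",T),("S",S)):
    for nm,lo,hi in(("red",[0,170,90],[5,255,255]),("board",[18,50,120],[32,190,255]),("yel",[24,190,120],[33,255,255])):
        for c in blobs(f,lo,hi):
            r=cv2.minAreaRect(c);print(n,nm,cv2.contourArea(c),np.round(r[0],1),np.round(r[1],1),round(r[2],1),np.round(cv2.boxPoints(r)).tolist() if cv2.contourArea(c)>1000 else "")
for p in((228,178.5),(369,200),(360.5,259),(218.5,238)):print(onz(T,*p,.012))
v=cv2.resize(T["frame"][160:340,200:420],None,fx=3.5,fy=3.3,interpolation=cv2.INTER_CUBIC);cv2.imwrite("pics/z.png",v[:,:,::-1])
E
```

```text
T red 251.0 [324.8 302.4] [32.  10.2] 54.2 
T red 162.0 [342.9 220.1] [ 8.6 25.9] 7.1 
T board 123.5 [602.  396.5] [ 5. 40.] 90.0 
T board 293.0 [606.1 353.1] [18.5 18.5] 81.9 
T board 292.5 [621.1 330.2] [18.6 18.2] 80.5 
T board 292.0 [540.6 321.4] [19.  17.5] 78.7 
T board 285.5 [555.8 298.9] [19.  17.3] 78.7 
T board 3893.0 [ 56.1 332. ] [96.3 62.7] 34.1 [[-1.0, 331.0], [34.0, 279.0], [114.0, 333.0], [78.0, 385.0]]
T board 279.0 [570.8 276.7] [18.6 17.1] 78.7 
T board 279.5 [ 41.5 216.9] [17.8 18.2] 81.9 
T board 276.0 [ 20.9 201.3] [17.3 18.1] 81.9 
T board 8508.5 [293.2 218.2] [144.1  60.9] 8.6 [[217.0, 238.0], [226.0, 177.0], [369.0, 199.0], [360.0, 259.0]]
T board 270.0 [ 94.8 171.1] [17.4 17.4] 83.7 
T board 266.0 [ 74.2 155.9] [17.2 17.5] 82.9 
T board 263.0 [ 53.7 140.5] [17.  17.7] 81.9 
S red 238.5 [290.5 200. ] [26. 13.] 36.9 
S red 384.5 [245.5 182. ] [16. 27.] 90.0 
S board 325.0 [ 70.3 394.7] [18.9 26.5] 40.6 
S board 420.5 [ 71.  363.5] [18.  26.7] 40.6 
S board 366.0 [ 72.1 334.2] [16.9 25.1] 42.7 
S board 1381.0 [ 11.5 271.8] [72.2 54.1] 48.0 [[-33.0, 263.0], [7.0
[... 365 characters left out ...]
5.2  9.2] 18.4 
S board 110.0 [481.2 118.6] [14.5  9.2] 18.4 
S board 34.5 [ 90.2 107.7] [4.7 9.4] 56.3 
S board 93.5 [429.1  94.2] [13.7  8.4] 15.9 
S board 96.5 [446.5  90. ] [13.9  8.8] 15.9 
S board 273.5 [364.7  70.7] [33.6 31.1] 76.8 
S board 101.5 [233.7  48.2] [11.6 23.7] 83.7 
S board 150.5 [179.2  44.7] [19.9 16.5] 76.0 
S board 121.5 [140.1  43.6] [21.3 53.7] 82.2 
S board 229.0 [272.2  45.3] [12.4 78.4] 53.1 
S board 103.5 [259.8  28.5] [ 7.3 36.9] 50.7 
S board 470.5 [86.8  9. ] [24.7 65.9] 72.8 
S board 235.0 [41.  9.] [18. 68.] 90.0 
[0.61662755 0.1627031  0.012     ]
[ 0.56411736 -0.16296572  0.012     ]
[ 0.42941098 -0.1406849   0.012     ]
[0.4793901  0.18222003 0.012     ]
```

View pics/z.png

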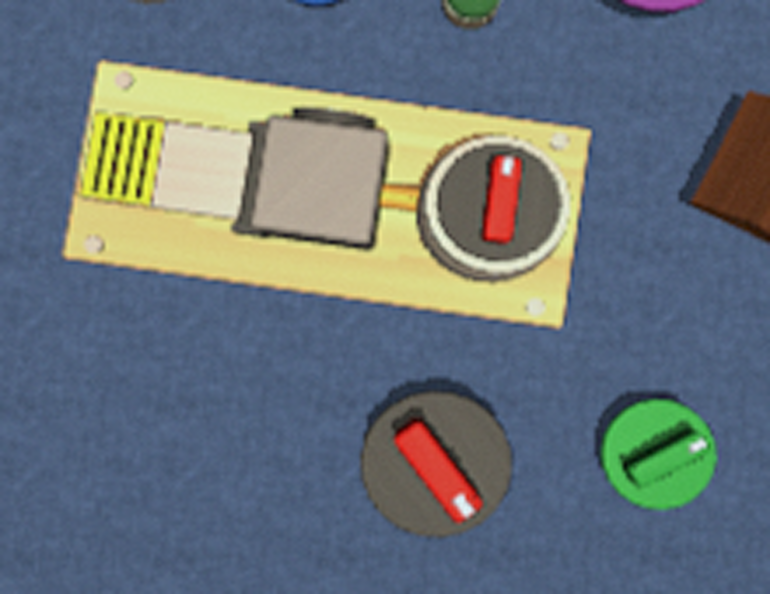

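```bash
cat >> h.py <<'E'
from scipy.spatial.transform import Rotation as R
ux=np.array([.9877,-.156,0]);uy=np.array([.156,.9877,0]);C=np.array([.5224,.0103,0])
def rig(x,y,z): return C+ux*x+uy*y+np.array([0,0,z])
def rot(s): q=s["tool_rot"];return R.from_quat([q[1],q[2],q[3],q[0]]).as_matrix()
def go(s,p):
    return np.round(rot(s).T@(np.array(p)-s["tool_pos"])*100,2)
def rep(s):
    M=rot(s);print("t",s["time"],"tcp",np.round(s["tool_pos"],4),"F",np.round(s["contact_force"],1),"T",np.round(s["ft_torque"],2),"w",round(s["gripper_width"],3))
    print("toolx",np.round(M[:,0],3),"y",np.round(M[:,1],3),"z",np.round(M[:,2],3),"zyaw",np.degrees(np.arctan2(M[1,2],M[0,2])),"j",np.round(s["joint_pos"],2))
E
python3 - <<'E'
from h import *
from plant import *
T=pickle.load(open("pics/top0.pkl","rb"));S=pickle.load(open("pics/scene0.pkl","rb"))
a=onz(T,345.1,207,.174);b=onz(T,340.9,233.6,.174);print("bar",a,b,(a+b)/2,np.degrees(np.arctan2(*(a-b)[[1,0]])),np.linalg.norm(a-b))
# pad centre from yellow
for f,w in((T,(200,260,180,240)),(S,(335,385,155,190))):
    h=cv2.cvtColor(f["frame"],cv2.COLOR_RGB2HSV);m=cv2.inRange(h,np.array([24,200,120]),np.array([33,255,255]))
    k=np.zeros_like(m);k[w[2]:w[3],w[0]:w[1]]=1;m=cv2.morphologyEx(m*k,cv2.MORPH_CLOSE,np.ones((5,5)))
    c=max(cv2.findContours(m,0,1)[0],key=cv2.contourArea);r=cv2.minAreaRect(c);print(r,onz(f,*r[0],.064))
print("rig pot",rig(0,-.1,.156),"pad",rig(0,.132,.064))
s=state();rep(s);print("to above pad",go(s,rig(0,.132,.11)))
E
```

```text
bar [ 0.53188239 -0.095725    0.174     ] [ 0.48067133 -0.08686263  0.174     ] [ 0.50627686 -0.09129382  0.174     ] -9.818123196458677 0.05197224439583722Traceback (most recent call last):
  File "<stdin>", line 9, in <module>
ValueError: max() iterable argument is empty
```

Run:
```python
from h import *
from plant import *
T=pickle.load(open("pics/top0.pkl","rb"));S=pickle.load(open("pics/scene0.pkl","rb"))
a=onz(T,345.1,207,.174);b=onz(T,340.9,233.6,.174)
for f,w in((T,(210,260,180,240)),(S,(335,385,155,190))):
    h=cv2.cvtColor(f["frame"],cv2.COLOR_RGB2HSV);m=cv2.inRange(h,np.array([25,195,80]),np.array([35,255,255]))
    k=np.zeros_like(m);k[w[2]:w[3],w[0]:w[1]]=1;m=cv2.morphologyEx(m*k,cv2.MORPH_CLOSE,np.ones((5,5)))
    cc=cv2.findContours(m,0,1)[0]
    if cc: c=max(cc,key=cv2.contourArea);r=cv2.minAreaRect(c);print(r,onz(f,*r[0],.064))
    else: print(h[208,225:245].tolist())
print("rig pot",rig(0,-.1,.156),"pad",rig(0,.132,.064))
s=state();rep(s);print("to above pad",go(s,rig(0,.132,.11)))
```

```text
[[32, 184, 225], [31, 183, 233], [32, 185, 212], [27, 124, 64], [31, 174, 138], [31, 180, 239], [32, 181, 222], [30, 168, 109], [32, 171, 130], [31, 180, 239], [32, 184, 227], [32, 174, 160], [32, 170, 111], [32, 179, 228], [32, 181, 231], [32, 178, 186], [26, 157, 78], [30, 182, 185], [31, 179, 236], [32, 183, 213]]
[[110, 82, 153], [109, 83, 154], [108, 83, 150], [109, 83, 150], [109, 80, 153], [109, 84, 151], [109, 84, 152], [110, 82, 156], [109, 81, 160], [110, 82, 143], [109, 81, 85], [110, 78, 88], [110, 77, 86], [110, 75, 88], [111, 77, 89], [110, 79, 90], [109, 79, 90], [109, 80, 89], [108, 81, 88], [110, 78, 88]]
rig pot [ 0.5068  -0.08847  0.156  ] pad [0.542992  0.1406764 0.064    ]
t 0.15 tcp [0.2338 0.5791 0.2303] F [ 0.3  0.2 -0.5] T [-0.01 -0.05 -0.03] w 1.0
toolx [ 0.927 -0.374 -0.   ] y [-0.001 -0.001 -1.   ] z [ 0.374  0.927 -0.002] zyaw 68.01001860586665 j [ 1.07  0.05  1.61 -0.    1.48 -0.12]
to above pad [ 45.09  12.07 -29.06]
```

```bash
python3 -m crank '[[[-1,0,0,0,-6.1],[-1,0,0,0,-6.1],[-1,4,0,-3,0],[-1,4,0,-3,0],[-1,4,0,-3,0],[-1,4,0,-3,0],[-1,4,0,-3,0],[-1,0,0,0,0]]]'
python3 - <<'E'
from h import *
from plant import *
T=pickle.load(open("pics/top0.pkl","rb"))
print(onz(T,235.5,208.5,.064))
s=state();rep(s);print("to above pad",go(s,rig(0,.132,.10)))
E
```

```text
time: 1.15
tool_pos: [0.4073, 0.3955, 0.2309]
tool_rot: [-0.704, 0.705, -0.062, 0.062]
contact_force: [0.3, 0.9, 0.1]
gripper_width: 0.003
[0.54149153 0.13521657 0.064     ]
t 1.15 tcp [0.4073 0.3955 0.2309] F [0.3 0.9 0.1] T [ 0.04  0.05 -0.02] w 0.003
toolx [ 0.985 -0.175 -0.   ] y [-0.    -0.001 -1.   ] z [ 0.175  0.985 -0.001] zyaw 79.93944626267935 j [ 0.64 -0.08  1.75 -0.    1.48 -0.76]
to above pad [ 17.81  13.11 -22.71]
```

```bash
python3 -m crank '[[[-1,4,0,-4,0],[-1,4,0,-4,0],[-1,4,2,-4,0],[-1,4,2.5,-4,0],[-1,1.8,2.5,-4,0],[-1,0,3,-3,0],[-1,0,2,0,0],[-1,0,0,0,0]]]'
python3 - <<'E'
from h import *
from plant import *
s=state();rep(s);print("to pad",go(s,[.542,.138,.064]))
for n in("scene","wrist"):
    f=grab_frame(n);cv2.imwrite(f"pics/{n}1.png",f["frame"][:,:,::-1])
E
```

```text
time: 2.15
tool_pos: [0.5404, 0.1417, 0.1093]
tool_rot: [-0.704, 0.705, -0.061, 0.059]
contact_force: [1.2, -0.4, 0.1]
gripper_width: -0.002
t 2.15 tcp [0.5404 0.1417 0.1093] F [ 1.2 -0.4  0.1] T [-0.03 -0.04 -0.01] w -0.002
toolx [ 0.986 -0.169 -0.004] y [-0.004  0.    -1.   ] z [ 0.169  0.986 -0.   ] zyaw 80.25316315273214 j [ 0.12  0.01  1.87  0.    1.27 -1.28]
to pad [ 0.24  4.53 -0.34]
```

View pics/scene1.png

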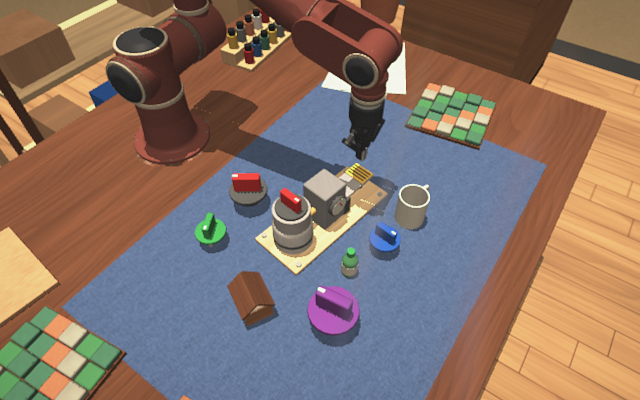

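View pics/wrist1.png

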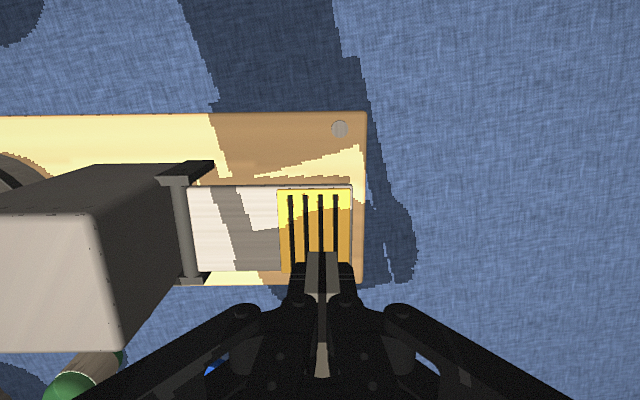

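The wrist view has the closed fingers at column 322, over the pad (columns 278–352), so they are lined up. Pressing now.

```bash
python3 -m crank '[[[-1,0,2,-0.2,0],[-1,0,2,0,0],[-1,0,1,0,0],[-1,0,1,0,0],[-1,0,0.6,0,0],[-1,0,0.4,0,0],[-1,0,0,0,0]]]'
python3 - <<'E'
from h import *
from plant import *
s=state();rep(s)
E
```

```text
time: 3.12
tool_pos: [0.5419, 0.1386, 0.0417]
tool_rot: [-0.704, 0.705, -0.06, 0.061]
contact_force: [-4.0, -1.5, 6.0]
gripper_width: 0.001
t 3.125 tcp [0.5419 0.1386 0.0417] F [-4.  -1.5  6. ] T [-0.17  0.58  0.03] w 0.001
toolx [ 0.985 -0.17   0.001] y [ 0. -0. -1.] z [ 0.17   0.985 -0.   ] zyaw 80.20766409941518 j [ 0.12  0.09  1.91 -0.    1.14 -1.28]
```

```bash
python3 -m crank '[[[-1,0,0.4,0,0],[-1,0,0.3,0,0],[-1,0,0.3,0,0],[-1,0,0.2,0,0],[-1,0,0,0,0]]]'
python3 - <<'E'
from h import *
from plant import *
s=state();rep(s)
f=grab_frame("scene");cv2.imwrite("pics/s2.png",cv2.resize(f["frame"][100:260,240:440,::-1],None,fx=3.5,fy=3.5))
E
```

```text
time: 3.75
tool_pos: [0.5433, 0.1383, 0.0349]
tool_rot: [-0.704, 0.705, -0.06, 0.061]
contact_force: [-14.6, -5.1, 31.4]
gripper_width: -0.002
t 3.75 tcp [0.5433 0.1383 0.0349] F [-14.6  -5.1  31.4] T [-0.85  2.57 -0.09] w -0.002
toolx [ 0.985 -0.17   0.001] y [ 0.001 -0.002 -1.   ] z [ 0.17   0.985 -0.002] zyaw 80.22853264610076 j [ 0.12  0.11  1.91 -0.    1.13 -1.28]
```

View pics/s2.png

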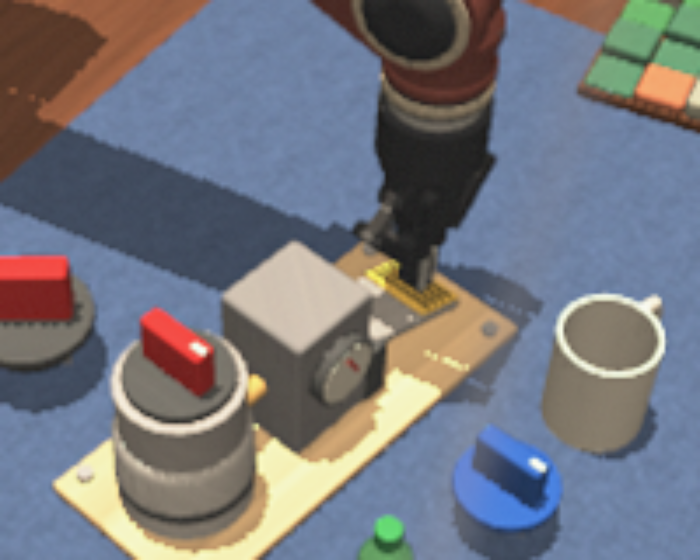

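The pedal is fully down: the fingers at zoom (425,275) push the pad with 31 N, a sharp rise against the stop. I'll hold it for about a second, then release.

```bash
python3 -m crank '[[[-1,0,-0.1,0,0],[-1,0,0,0,0],[-1,0,0,0,0],[-1,0,0,0,0],[-1,0,0,0,0],[-1,0,0,0,0],[-1,0,0,0,0],[-1,0,0,0,0]]]'; python3 -m crank '[[[-1,0,-1,0,0],[-1,0,-1.5,0,0],[-1,0,-2,0,0],[-1,0,-4,0,0],[-1,0,-4,0,0],[1,0,-4,0,0],[1,0,-3,0,0],[1,0,0,0,0]]]'
python3 - <<'E'
from h import *
from plant import *
s=state();rep(s)
print("to above cap",go(s,[.5065,-.0900,.205]))
f=grab_frame("scene");cv2.imwrite("pics/s3.png",cv2.resize(f["frame"][100:260,240:440,::-1],None,fx=3.5,fy=3.5))
E
```

```text
time: 4.8
tool_pos: [0.5432, 0.1383, 0.0351]
tool_rot: [-0.704, 0.705, -0.06, 0.061]
contact_force: [-11.8, -3.4, 25.9]
gripper_width: -0.002
time: 5.8
tool_pos: [0.5431, 0.1386, 0.229]
tool_rot: [0.705, -0.704, 0.058, -0.063]
contact_force: [0.0, 0.6, -0.3]
gripper_width: 0.637
t 5.8 tcp [0.5431 0.1386 0.229 ] F [ 0.   0.6 -0.3] T [-0.02 -0.01 -0.  ] w 0.637
toolx [ 0.985 -0.17   0.006] y [ 0.006 -0.    -1.   ] z [0.17  0.985 0.001] zyaw 80.19594958290905 j [ 0.12 -0.1   1.77 -0.    1.47 -1.28]
to above cap [  0.27   2.37 -23.15]
```

View pics/s3.png

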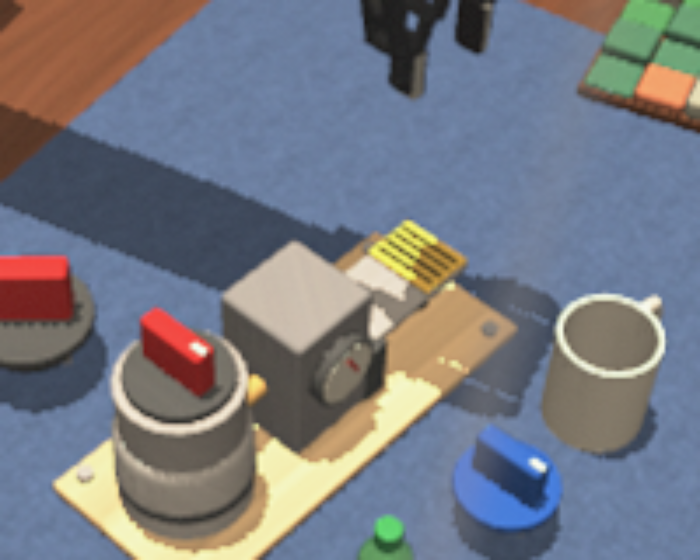

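The pedal has sprung back level. Moving over the cap.

```bash
python3 -m crank '[[[1,0,0,-5,0],[1,0,0,-5,0],[1,0,0,-5,0],[1,0.2,0,-5,0],[1,0,0,-3.1,0],[1,0,1,0,0],[1,0,0,0,0]]]'
python3 - <<'E'
from h import *
from plant import *
s=state();rep(s)
print("to cap",go(s,[.5065,-.0900,.142]))
for n in("wrist","top","scene"):
    f=grab_frame(n);pickle.dump(f,open(f"pics/{n}4.pkl","wb"));cv2.imwrite(f"pics/{n}4.png",f["frame"][:,:,::-1])
E
```

```text
time: 6.72
tool_pos: [0.5029, -0.0883, 0.2124]
tool_rot: [0.705, -0.704, 0.062, -0.059]
contact_force: [-0.2, 0.8, 0.7]
gripper_width: 0.997
t 6.725 tcp [ 0.5029 -0.0883  0.2124] F [-0.2  0.8  0.7] T [ 0.02  0.03 -0.02] w 0.997
toolx [ 0.985 -0.17  -0.005] y [-0.005  0.002 -1.   ] z [0.17  0.985 0.001] zyaw 80.21072192943471 j [-0.32 -0.21  1.89  0.    1.46 -1.72]
to cap [ 0.42  7.04 -0.12]
```

View pics/wrist4.png

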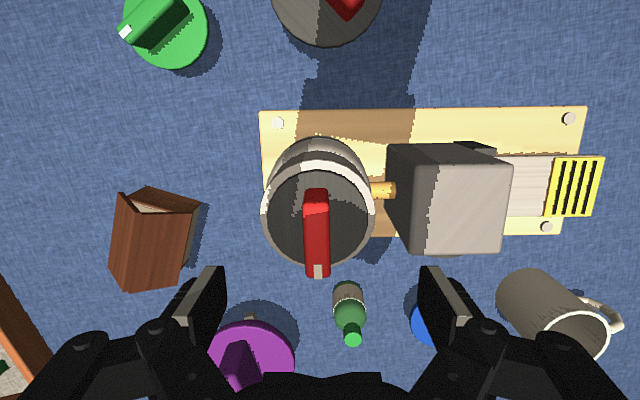

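View pics/scene4.png

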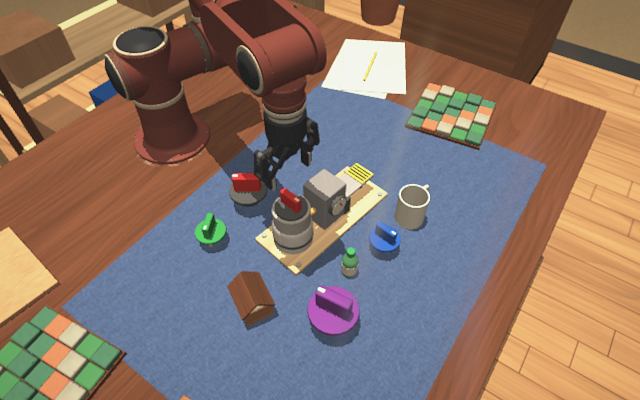

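Run:
```python
from h import *
W=pickle.load(open("pics/wrist4.pkl","rb"))
v=cv2.resize(W["frame"][160:300,240:400],None,fx=4.5,fy=4.2,interpolation=cv2.INTER_CUBIC);cv2.imwrite("pics/z4.png",v[:,:,::-1])
for p in((316,190),(318,264),(317,202),(317,277)):print(p,onz(W,*p,.174))
```

```text
(316, 190) [ 0.47422798 -0.08648627  0.174     ]
(318, 264) [ 0.52067863 -0.09353073  0.174     ]
(317, 202) [ 0.48137177 -0.08717743  0.174     ]
(317, 277) [ 0.52944185 -0.09570599  0.174     ]
```

View pics/z4.png

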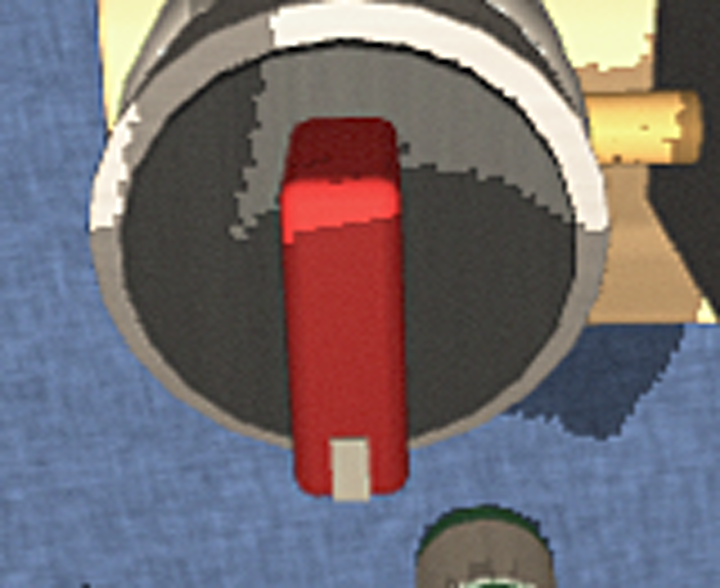

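```bash
python3 -m crank '[[[1,0.35,1,-0.25,0],[1,0,2,0,0],[1,0,2,0,0],[1,0,1.7,0,0],[1,0,0,0,0]]]'; python3 -m crank '[[[-1,0,0,0,0],[-1,0,0,0,0],[-1,0,0,0,0],[-1,0,0,0,0],[-1,0,0,0,0],[-1,0,0,0,0]]]'
python3 - <<'E'
from h import *
from plant import *
s=state();rep(s)
for n in("wrist",):
    f=grab_frame(n);cv2.imwrite(f"pics/{n}5.png",f["frame"][:,:,::-1])
E
```

```text
time: 7.5
tool_pos: [0.5057, -0.0917, 0.1456]
tool_rot: [0.705, -0.704, 0.062, -0.059]
contact_force: [-0.0, 0.7, 0.3]
gripper_width: 1.0
time: 8.25
tool_pos: [0.5077, -0.0924, 0.149]
tool_rot: [-0.704, 0.705, -0.06, 0.061]
contact_force: [0.8, 0.2, 3.4]
gripper_width: 0.174
t 8.25 tcp [ 0.5077 -0.0924  0.149 ] F [0.8 0.2 3.4] T [ 0.07 -0.02  0.02] w 0.174
toolx [ 0.985 -0.17   0.001] y [ 0.001 -0.    -1.   ] z [ 0.17   0.985 -0.   ] zyaw 80.21115881415807 j [-0.32 -0.15  1.95 -0.    1.34 -1.72]
```

View pics/wrist5.png

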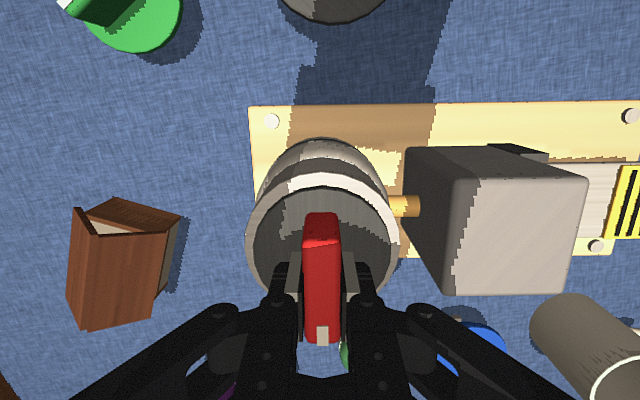

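Gripped: the opening is 0.174 (≈15 mm) and the bar sits between the pads at (320,290). Now I'll feel one way.

```bash
python3 -m crank '[[[-1,0,-0.1,0,0],[-1,0,0,0,3],[-1,0,0,0,3],[-1,0,0,0,3],[-1,0,0,0,3],[-1,0,0,0,0]]]'
python3 - <<'E'
from h import *
from plant import *
s=state();rep(s)
E
```

```text
time: 9.05
tool_pos: [0.5071, -0.0921, 0.1491]
tool_rot: [0.694, -0.694, 0.134, -0.133]
contact_force: [0.6, -0.1, 1.2]
gripper_width: 0.173
t 9.05 tcp [ 0.5071 -0.0921  0.1491] F [ 0.6 -0.1  1.2] T [ 0.05 -0.14 -0.04] w 0.173
toolx [ 0.929 -0.371 -0.   ] y [-0.  0. -1.] z [0.371 0.929 0.   ] zyaw 68.24004218618873 j [-0.32 -0.15  1.95  0.    1.34 -1.52]
```

It turned 12° clockwise with almost no torque, so this looks like the free direction. Continuing to the stop.

```bash
python3 -m crank '[[[-1,0,0,0,7],[-1,0,0,0,7],[-1,0,0,0,7],[-1,0,0,0,7],[-1,0,0,0,7],[-1,0,0,0,5],[-1,0,0,0,0]]]'
python3 - <<'E'
from h import *
from plant import *
s=state();rep(s)
E
python3 -m crank '[[[-1,0,0,0,4],[-1,0,0,0,4],[-1,0,0,0,3],[-1,0,0,0,0],[-1,0,0,0,0]]]'
python3 - <<'E'
from h import *
from plant import *
s=state();rep(s)
for n in("wrist","top"):
    f=grab_frame(n);cv2.imwrite(f"pics/{n}6.png",f["frame"][:,:,::-1])
E
```

```text
time: 9.93
tool_pos: [0.5071, -0.0922, 0.149]
tool_rot: [-0.607, 0.607, -0.363, 0.362]
contact_force: [0.6, 0.1, 1.8]
gripper_width: 0.175
t 9.925 tcp [ 0.5071 -0.0922  0.149 ] F [0.6 0.1 1.8] T [ 0.  -0.1  0. ] w 0.175
toolx [ 0.474 -0.88  -0.   ] y [-0.  0. -1.] z [ 0.88   0.474 -0.   ] zyaw 28.30416021919222 j [-0.32 -0.15  1.95 -0.    1.34 -0.82]
time: 10.55
tool_pos: [0.5067, -0.0921, 0.1491]
tool_rot: [-0.569, 0.57, -0.42, 0.419]
contact_force: [-3.1, 1.4, 3.1]
gripper_width: 0.175
t 10.55 tcp [ 0.5067 -0.0921  0.1491] F [-3.1  1.4  3.1] T [0.1  0.52 0.08] w 0.175
toolx [ 0.297 -0.955 -0.001] y [-0.002  0.    -1.   ] z [ 0.955  0.297 -0.001] zyaw 17.301994485925245 j [-0.32 -0.15  1.95 -0.    1.34 -0.63]
```

View pics/wrist6.png

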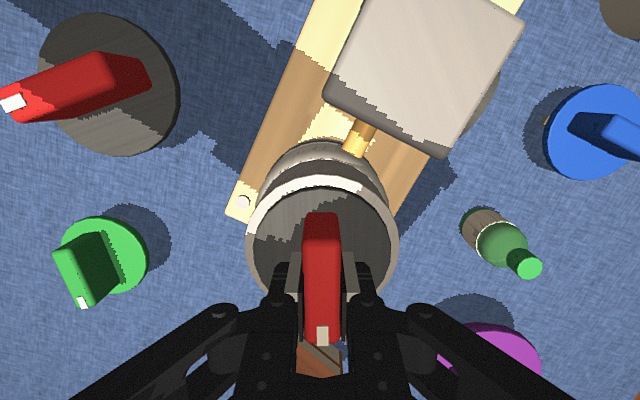

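The cap turned with the gripper: the bar stays centred at (320,280), about 63° round. I'll press a little more into the stop, then try a gentle lift.

```bash
python3 -m crank '[[[-1,0,0,0,2],[-1,0,0,0,2],[-1,0,0,0,0],[-1,0,0,0,0]]]'
python3 - <<'E'
from h import *
from plant import *
rep(state())
E
python3 -m crank '[[[-1,0,0,0,-1],[-1,0,-0.5,0,0],[-1,0,-0.5,0,0],[-1,0,0,0,0]]]'
python3 - <<'E'
from h import *
from plant import *
rep(state())
E
```

```text
time: 11.15
tool_pos: [0.5067, -0.0921, 0.1492]
tool_rot: [-0.554, 0.555, -0.439, 0.438]
contact_force: [-5.4, 1.5, 3.6]
gripper_width: 0.176
t 11.15 tcp [ 0.5067 -0.0921  0.1492] F [-5.4  1.5  3.6] T [0.18 0.79 1.57] w 0.176
toolx [ 0.231 -0.973  0.   ] y [-0.002 -0.    -1.   ] z [ 0.973  0.231 -0.002] zyaw 13.36093816436148 j [-0.32 -0.15  1.95 -0.    1.34 -0.56]
time: 11.65
tool_pos: [0.5051, -0.0913, 0.1507]
tool_rot: [-0.558, 0.558, -0.436, 0.433]
contact_force: [9.9, -1.4, -33.0]
gripper_width: 0.174
t 11.65 tcp [ 0.5051 -0.0913  0.1507] F [  9.9  -1.4 -33. ] T [-0.61 -2.23  0.97] w 0.174
toolx [ 0.245 -0.97  -0.003] y [-0.004  0.002 -1.   ] z [ 0.97   0.245 -0.004] zyaw 14.174360901419776 j [-0.32 -0.15  1.95  0.    1.35 -0.57]
```

The stop is clear (1.57 N·m at about 66°), but the leftover torque presses the lugs sideways and probably binds the lift. I'll lower the cap, relieve the torque and try again.

```bash
python3 -m crank '[[[-1,0,0.7,0,0],[-1,0,0,0,-1.5],[-1,0,0,0,-1],[-1,0,0,0,0],[-1,0,0,0,0]]]'
python3 - <<'E'
from h import *
from plant import *
rep(state())
f=grab_frame("wrist");cv2.imwrite("pics/w7.png",f["frame"][:,:,::-1])
E
```

```text
time: 12.28
tool_pos: [0.5062, -0.0918, 0.1512]
tool_rot: [-0.567, 0.567, -0.423, 0.421]
contact_force: [-3.8, 1.8, -12.0]
gripper_width: 0.171
t 12.275 tcp [ 0.5062 -0.0918  0.1512] F [ -3.8   1.8 -12. ] T [0.47 0.74 0.34] w 0.171
toolx [ 0.287 -0.958 -0.002] y [-0.003  0.001 -1.   ] z [ 0.958  0.287 -0.002] zyaw 16.692404157057663 j [-0.32 -0.15  1.94  0.    1.35 -0.62]
```

View pics/w7.png

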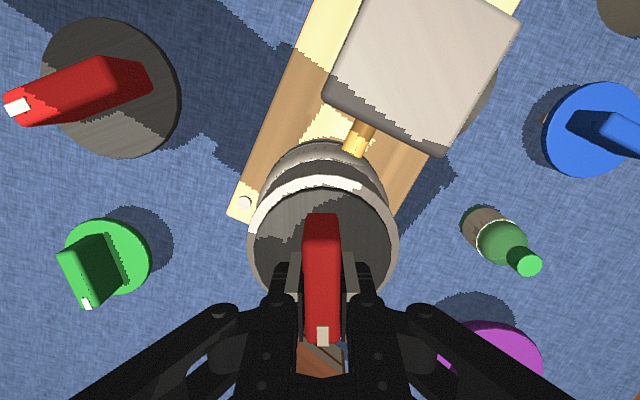

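```bash
python3 -m crank '[[[-1,0,0.4,0,0],[-1,0,0,0,0],[-1,0,0,0,0]]]'
python3 - <<'E'
from h import *
from plant import *
rep(state())
E
python3 -m crank '[[[-1,0,-0.3,0,0],[-1,0,-0.3,0,0],[-1,0,0,0,0]]]'
python3 - <<'E'
from h import *
from plant import *
rep(state())
E
```

```text
time: 12.7
tool_pos: [0.5067, -0.092, 0.1509]
tool_rot: [-0.567, 0.568, -0.423, 0.421]
contact_force: [-11.1, 4.0, 2.1]
gripper_width: 0.173
t 12.7 tcp [ 0.5067 -0.092   0.1509] F [-11.1   4.    2.1] T [0.98 2.44 0.31] w 0.173
toolx [ 0.288 -0.958 -0.001] y [-0.003  0.001 -1.   ] z [ 0.958  0.288 -0.002] zyaw 16.710639795371833 j [-0.32 -0.15  1.94 -0.    1.35 -0.62]
time: 13.08
tool_pos: [0.5063, -0.092, 0.153]
tool_rot: [-0.567, 0.568, -0.423, 0.421]
contact_force: [-3.6, 1.7, -17.9]
gripper_width: 0.167
t 13.075 tcp [ 0.5063 -0.092   0.153 ] F [ -3.6   1.7 -17.9] T [0.37 0.72 0.37] w 0.167
toolx [ 0.287 -0.958 -0.001] y [-0.002  0.001 -1.   ] z [ 0.958  0.287 -0.002] zyaw 16.70389849600758 j [-0.32 -0.15  1.94 -0.    1.35 -0.62]
```

Run:
```python
from h import *
from plant import *
f=grab_frame("scene");cv2.imwrite("pics/s8.png",cv2.resize(f["frame"][140:260,220:380,::-1],None,fx=5,fy=5,interpolation=cv2.INTER_CUBIC))
f=grab_frame("wrist");cv2.imwrite("pics/w8.png",cv2.resize(f["frame"][130:390,200:440,::-1],None,fx=2.3,fy=2.3,interpolation=cv2.INTER_CUBIC))
```

```text
(no output)
```

View pics/s8.png

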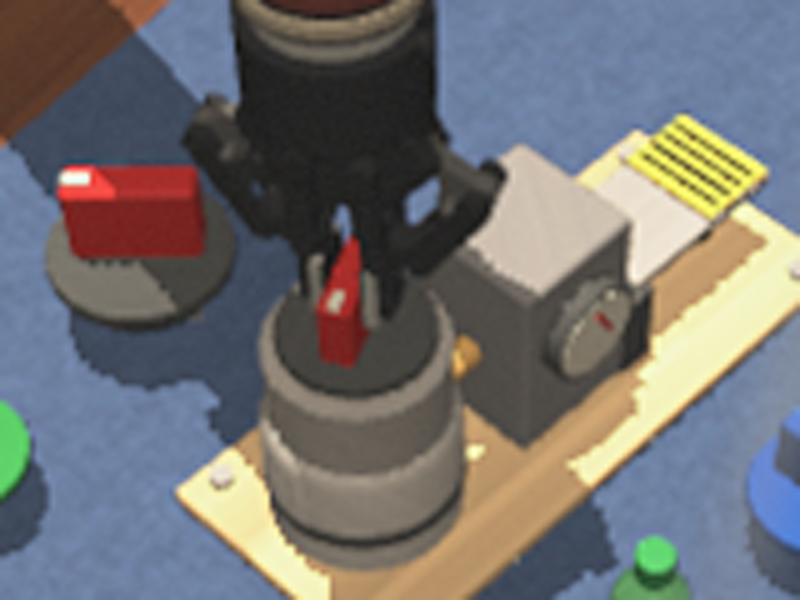

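View pics/w8.png

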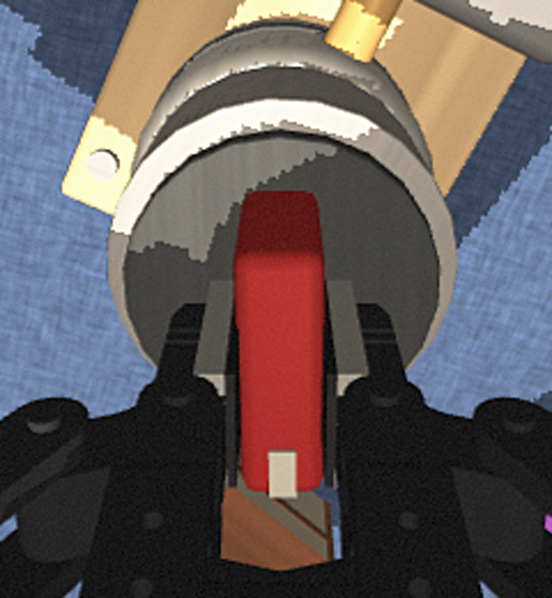

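The bar is well held and turned, but the lift binds and the lateral force changes with load, so the grip seems to be pushing sideways. I'll let go, re-centre and regrip to clear the locked-in loads.

```bash
python3 -m crank '[[[-1,0,0.5,0,0],[0,0,0,0,0],[1,0,0,0,0],[1,0,0,0,0],[1,0,0,0,0],[1,0,0,0,0]]]'
python3 - <<'E'
from h import *
from plant import *
s=state();rep(s)
for n in("wrist","top","scene"):
    f=grab_frame(n);pickle.dump(f,open(f"pics/{n}9.pkl","wb"));cv2.imwrite(f"pics/{n}9.png",f["frame"][:,:,::-1])
    if n=="scene":cv2.imwrite("pics/s9.png",cv2.resize(f["frame"][140:260,220:380,::-1],None,fx=5,fy=5,interpolation=cv2.INTER_CUBIC))
E
```

```text
time: 13.92
tool_pos: [0.5075, -0.0923, 0.1495]
tool_rot: [0.567, -0.567, 0.422, -0.422]
contact_force: [0.6, -0.8, -0.3]
gripper_width: 0.998
t 13.925 tcp [ 0.5075 -0.0923  0.1495] F [ 0.6 -0.8 -0.3] T [ 0.02 -0.01  0.01] w 0.998
toolx [ 0.287 -0.958  0.   ] y [ 0.001 -0.    -1.   ] z [0.958 0.287 0.   ] zyaw 16.705599825323986 j [-0.32 -0.15  1.95 -0.    1.34 -0.62]
```

View pics/wrist9.png

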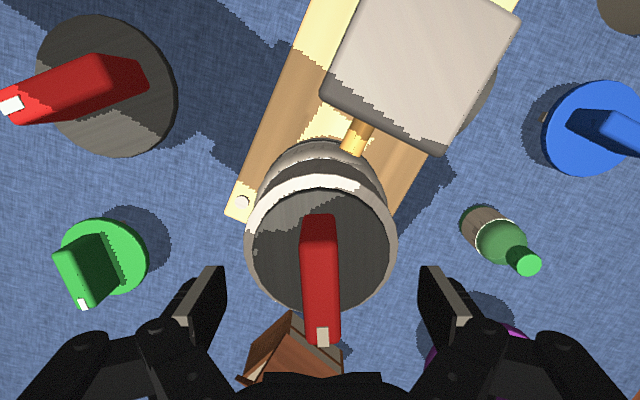

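View pics/s9.png

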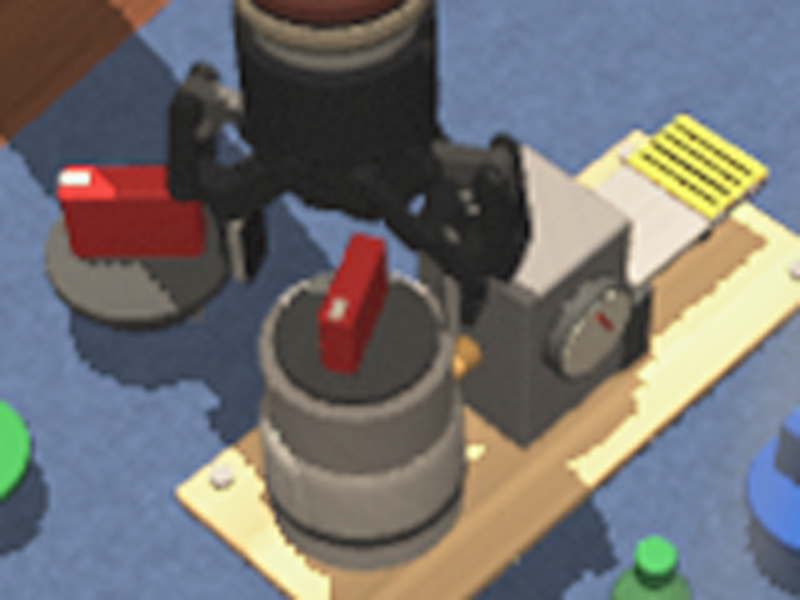

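Run:
```python
from h import *
W=pickle.load(open("pics/wrist9.pkl","rb"))
cv2.imwrite("pics/z9.png",cv2.resize(W["frame"][200:360,260:390,::-1],None,fx=3.7,fy=3.7,interpolation=cv2.INTER_CUBIC))
h=cv2.cvtColor(W["frame"],cv2.COLOR_RGB2HSV)
m=((h[...,0]<6)|(h[...,0]>172))&(h[...,1]>150)&(h[...,2]>60)
for r in (225,235,245,255,270,285,300,315,325,335,345):
    c=np.where(m[r,280:350])[0]+280
    print(r,c.min(),c.max(),h[r,int(c.mean())][2]) if len(c) else print(r)
```

```text
225 302 335 92
235 300 336 96
245 299 337 159
255 299 337 183
270 300 338 180
285 301 338 177
300 302 339 176
315 304 339 171
325 304 340 168
335 305 340 199
345
```

View pics/z9.png

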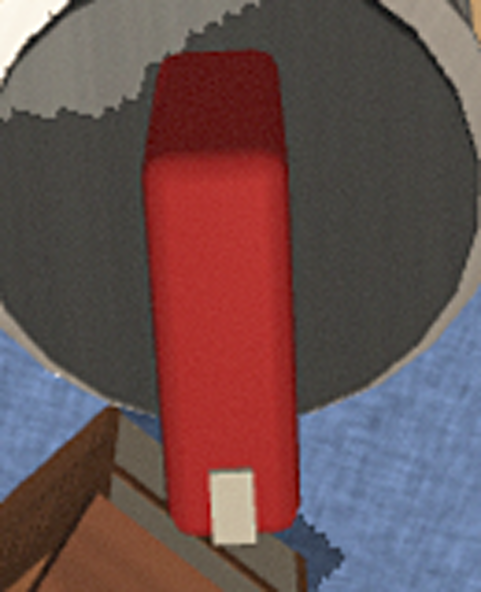

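Run:
```python
from h import *
from plant import *
W=pickle.load(open("pics/wrist9.pkl","rb"))
a=onz(W,318.2,243,.172);b=onz(W,323.2,344,.172)
c=(a+b)/2;d=b-a
print(c,np.linalg.norm(d),np.degrees(np.arctan2(d[1],d[0])))
a=onz(W,318.3,250,.174);b=onz(W,322.2,330,.174);d=b-a
print(np.degrees(np.arctan2(d[1],d[0])))
s=state();M=rot(s)
print("toolx yaw",np.degrees(np.arctan2(M[1,0],M[0,0])),go(s,[c[0],c[1],.147]))
```

```text
[ 0.5068827  -0.09314748  0.172     ] 0.04920083783181197 -70.92255054679735
-70.97488580984793
toolx yaw -73.2927099681521 [ 0.08  0.21 -0.06]
```

The bar is now at yaw −71°, a turn of about 61°. I'll regrip aligned with it.

```bash
python3 -m crank '[[[1,0.1,0.3,-0.05,-2.3],[1,0,0,0,0],[-1,0,0,0,0],[-1,0,0,0,0],[-1,0,0,0,0],[-1,0,0,0,0],[-1,0,0,0,0]]]'
python3 - <<'E'
from h import *
from plant import *
rep(state())
E
python3 -m crank '[[[-1,0,-0.2,0,0],[-1,0,-0.2,0,0],[-1,0,0,0,0]]]';python3 - <<'E'
from h import *
from plant import *
rep(state())
E
python3 -m crank '[[[-1,0,-0.2,0,0],[-1,0,-0.2,0,0],[-1,0,0,0,0]]]'
python3 - <<'E'
from h import *
from plant import *
rep(state())
E
```

```text
time: 14.95
tool_pos: [0.5072, -0.0934, 0.1465]
tool_rot: [0.576, -0.576, 0.41, -0.411]
contact_force: [0.1, 0.4, 1.4]
gripper_width: 0.172
t 14.95 tcp [ 0.5072 -0.0934  0.1465] F [0.1 0.4 1.4] T [-0.03  0.01 -0.  ] w 0.172
toolx [ 0.326 -0.945  0.   ] y [ 0. -0. -1.] z [0.945 0.326 0.   ] zyaw 19.011419855445748 j [-0.33 -0.14  1.95 -0.    1.34 -0.66]
time: 15.32
tool_pos: [0.507, -0.0933, 0.1503]
tool_rot: [-0.576, 0.576, -0.411, 0.41]
contact_force: [0.7, 0.6, -2.7]
gripper_width: 0.176
t 15.325 tcp [ 0.507  -0.0933  0.1503] F [ 0.7  0.6 -2.7] T [-0.03  0.   -0.01] w 0.176
toolx [ 0.326 -0.945 -0.   ] y [-0. -0. -1.] z [ 0.945  0.326 -0.   ] zyaw 19.01299485353425 j [-0.33 -0.15  1.94 -0.    1.34 -0.66]
time: 15.7
tool_pos: [0.5072, -0.0934, 0.1546]
tool_rot: [0.576, -0.576, 0.41, -0.411]
contact_force: [0.6, -0.5, -2.1]
gripper_width: 0.179
t 15.7 tcp [ 0.5072 -0.0934  0.1546] F [ 0.6 -0.5 -2.1] T [ 0.01 -0.01  0.02] w 0.179
toolx [ 0.326 -0.945  0.   ] y [ 0. -0. -1.] z [0.945 0.326 0.   ] zyaw 19.011244246087013 j [-0.33 -0.15  1.94 -0.    1.35 -0.66]
```

The cap now rises freely: up 8 mm with only its weight, about 2 N. Lifting on.

```bash
python3 -m crank '[[[-1,0,-0.5,0,0],[-1,0,-0.7,0,0],[-1,0,-0.8,0,0],[-1,0,-1,0,0],[-1,0,-1,0,0],[-1,0,-1.2,0,0],[-1,0,0,0,0],[-1,0,0,0,0]]]'
python3 - <<'E'
from h import *
from plant import *
rep(state())
for n in("wrist","scene"):
    f=grab_frame(n);cv2.imwrite(f"pics/{n}10.png",f["frame"][:,:,::-1])
    if n=="scene":
        pickle.dump(f,open("pics/scene10.pkl","wb"));cv2.imwrite("pics/s10.png",cv2.resize(f["frame"][110:260,220:420,::-1],None,fx=4,fy=4,interpolation=cv2.INTER_CUBIC))
E
```

```text
time: 16.7
tool_pos: [0.5069, -0.0933, 0.2061]
tool_rot: [-0.576, 0.576, -0.411, 0.41]
contact_force: [0.2, 0.5, -2.7]
gripper_width: 0.175
t 16.7 tcp [ 0.5069 -0.0933  0.2061] F [ 0.2  0.5 -2.7] T [-0.02 -0.02 -0.01] w 0.175
toolx [ 0.326 -0.945 -0.   ] y [-0.  0. -1.] z [ 0.945  0.326 -0.   ] zyaw 19.013138276900623 j [-0.33 -0.2   1.89 -0.    1.45 -0.66]
```

View pics/s10.png

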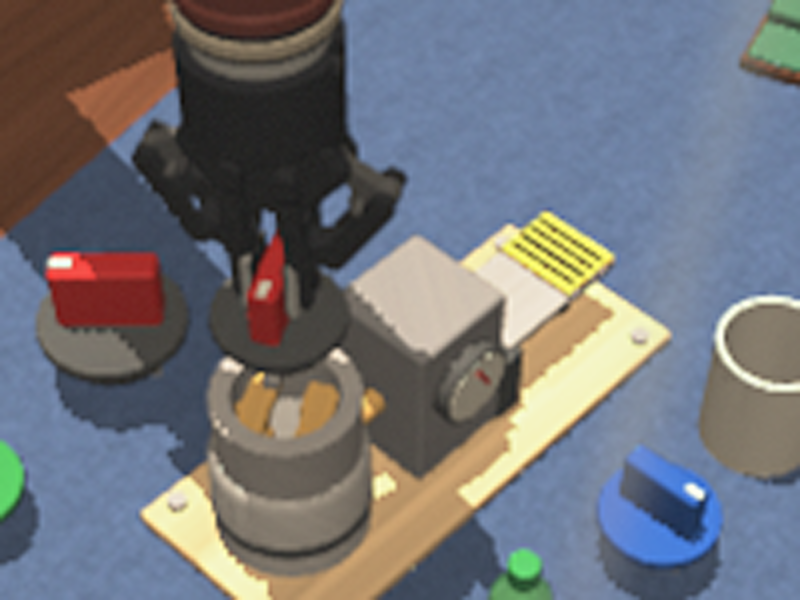

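View pics/wrist10.png

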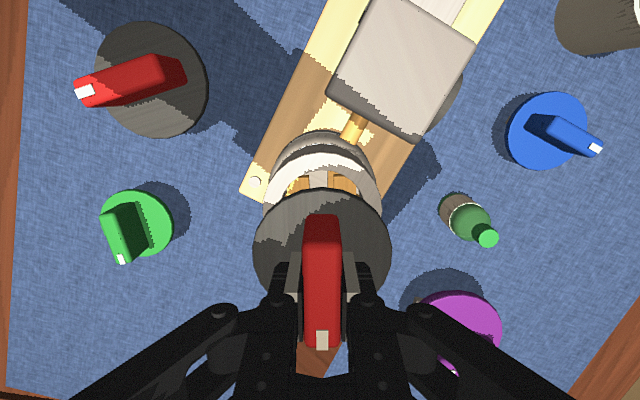

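The cap hangs upright in the fingers (zoom flange at (280,325)) about 60 mm above its seat, the neck below is open, and the pedal is up. I'll let it settle and then hand in.

```bash
python3 -m crank '[[[-1,0,-0.5,0,0],[-1,0,0,0,0],[-1,0,0,0,0],[-1,0,0,0,0],[-1,0,0,0,0]]]'
python3 - <<'E'
from h import *
from plant import *
s=state();rep(s);print(np.abs(s["joint_vel"]).max())
T0=pickle.load(open("pics/top0.pkl","rb"));T=grab_frame("top")
for nm,f in(("before",T0),("now",T)):
    d=f["frame"]
    cv2.imwrite(f"pics/top_{nm}.png",d[:,:,::-1])
df=np.abs(T["frame"].astype(int)-T0["frame"]).max(2)
for n,(u,v) in dict(mug=(236,139),bottle=(335,158),cottage=(420,211)).items():
    print(n,df[v-15:v+15,u-15:u+15].mean())
E
```

```text
time: 17.42
tool_pos: [0.507, -0.0933, 0.2112]
tool_rot: [-0.576, 0.576, -0.411, 0.411]
contact_force: [0.4, 0.0, -2.8]
gripper_width: 0.178
t 17.425 tcp [ 0.507  -0.0933  0.2112] F [ 0.4  0.  -2.8] T [-0.02 -0.04  0.01] w 0.178
toolx [ 0.326 -0.945 -0.   ] y [-0.  0. -1.] z [ 0.945  0.326 -0.   ] zyaw 19.009461781181084 j [-0.33 -0.2   1.89  0.    1.46 -0.66]
0.0008456233628322453
mug 7.861111111111111
bottle 38.382222222222225
cottage 30.0
```

View pics/top_now.png

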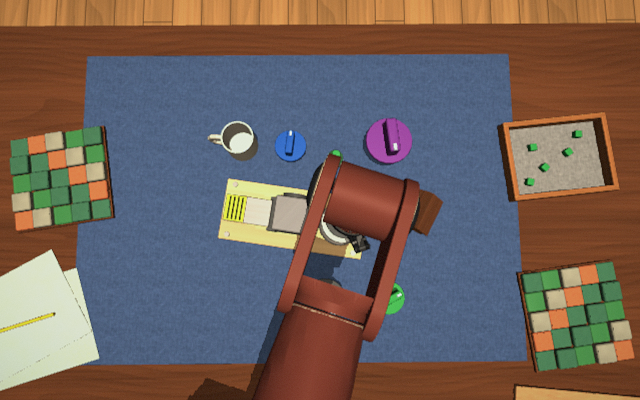

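The mug at (237,140), the bottle at (336,154) and the cottage at (428,213) are where they started; the arm partly hides the last two. Handing in.

```bash
python3 -c "
from plant import *
print(job_done())"
```

```text
the job is handed in; nothing more can be done
None
```

I vented the pot, unlocked the cap and lifted it off. The job was handed in at about 17.5 s with the cap still in the gripper; handing in reports no verdict.

- **Pedal:** I pressed it to its stop with 26–31 N and held it for about a second. It sprang back level, and still looks up in the last picture.
- **Cap:** I felt only the clockwise direction, because it turned freely. It met a clear stop at about 63–66°, where the torque rose to 1.6 N·m.
- **Failed lifts:** The first two pulls stuck, at 33 N and 18 N; probably leftover twist and side load were binding the lugs. I let go, lined the gripper up with the bar again and regripped. The cap then came straight up with only its weight on the gripper.
- **Last checks:** The cap hangs upright about 65 mm above its seat, which puts the grip about 90 mm above the rim by gripper travel. It is held at about 15 mm opening, 2.8 N hangs on the gripper, and the arm is still.
- **Bystanders:** The mug is fully visible and unmoved. The arm partly hides the bottle and the cottage. An automatic before/after image comparison was no use for those two, but their visible parts are where they started.

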